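Clear the drilling jig and hold its leaf open

TASK

The tin of screws has been left standing on the closed leaf of the drilling jig: first hang it by its wire handle on the hook of the stand and let go of it there. Then pull the jig's spring latch sideways until it frees the ball, lift the leaf off the ball with the latch pulled, and raise its socket end at least 10 cm above the ball so that the plaque could be taken out. Finish while holding the leaf up there, still, with the gripper; leave the plaque in its nest and the other things on the bench alone.

Things in the scene. Friction and masses are not known exactly. Their poses are not given: they have to be found in the camera images.
- jig: leaf drilling jig fixed to the bench: plywood board 370 x 150 x 18 mm. Origin on the bench plumb below the ball stud, 50 mm in from the board's near end. x runs along the board from the ball to the hinge (board ends 320 mm along x), z up. Hinge line: parallel to the jig's y, 260 mm along x, 63 mm above the bench. Riding on it: the leaf and its latch
- ball (a point): centre of the ball stud's 30 mm steel head, 52 mm above the bench, under the leaf's socket block; carried by the jig board, axes as the jig
- socket (a point): centre of the socket in the steel block (48 x 48 mm, top 80 mm above the bench when shut) at the leaf's free end; lies at the ball's centre when the leaf is shut and moves with the leaf
- leaf (a joint): hinge of the leaf, a 10 mm aluminium plate 90 mm wide, top 68 mm above the bench when shut. rad: 0 shut, grows as the socket end goes up, stop at 1.2. Locked until the latch is pulled. With its latch about 0.75 kg: lifting at the socket end takes 4 to 5 N; no stay, it falls shut if let go
- latch (a joint): spring bolt sliding in a bracket on the leaf's socket block, along the jig's +y. m: 0 sprung home (bolt under the ball, leaf locked), 0.014 pulled out to its stop; frees the ball from about 0.010. The spring pulls back with 3.5 N at 0, 8.5 N at the stop. Once the socket is well above the ball it may stay pulled or spring back
- latch_grip (a point): middle of the gripping part of the latch's upright finger plate: steel, 12 mm thick along the jig's y, 32 mm along x, top 20 mm above this point. Stands 66 mm to the +y side of the ball, 84 mm above the bench when shut; 32 mm free to the socket block on its inner side; the bracket below reaches up to 34 mm under this point. Rides and turns with latch and leaf
- tin_grip (a point): tin of screws, loose, about 0.25 kg, upright on the leaf, 56 mm across, 65 mm high, with a stiff upright 6 mm wire handle (bail) in the tin's y-z plane: two uprights 54 mm apart over their outsides (along y), 81 to 130 mm above the underside, splaying to the rim below. This point: half-way between the uprights, 108 mm above the underside, 22 mm below the top bar's axis
- bail (a point): middle of the bail's straight top bar, on the wire's axis, 130 mm above the tin's underside; the bar runs along the tin's y. Axes as the tin
- stand: hook stand fixed to the bench: origin on the bench under its 18 mm post, 216 mm high. The hook, an 8 mm rod, points along the stand's -x: out from the post at 206 mm height, dipping to a seat 75 mm from the post's axis, then up to a tip 104 mm out whose top is 226 mm above the bench
- hook_seat (a point): where the middle of the bail's top bar (its axis) lies when hung: over the hook's lowest point, 203 mm above the bench; axes as the stand. The bar then crosses the hook at a right angle or nearly
- plaque: brown MDF plaque 170 x 128 x 18 mm lying loose in the jig's nest under the leaf; origin under its centre
- sanding_pad: black rubber sanding disc, 124 mm across, 30 mm high, lying on the bench; origin under its centre
- heart: brown MDF heart about 100 mm across, 12 mm thick, lying on the bench
- tape: black tape measure, 72 x 40 x 66 mm, standing on the bench; origin under its centre
- glue: white glue bottle, 54 mm across, 130 mm high, standing on the bench; origin under its centre

How it is judged (in metres and radians):
On the way, in this order (a step that is already met when the one before it is completed fails the run):
1. the tin hangs by its bail on the hook, let go, with the leaf still shut (distance between bail and hook_seat below 0.03 m and contact force between tin and stand above 0.5 N and contact force between the fingers and tin below 0.1 N and angle between bail's own z axis and vertical below 0.3 rad and value of joint leaf below 0.03 rad), for 0.3 s.
2. the latch is pulled out against its spring with the leaf still shut (value of joint latch above 0.01 m and value of joint leaf below 0.04 rad), for 0.1 s.
3. the leaf is lifted off its ball while the latch is still pulled (value of joint latch above 0.008 m and z of socket in the frame of jig between 0.066 and 0.105 m).
At the end, for the whole second after the job is handed in: the robot's fingers hold the leaf still, its socket at least 100 mm above the ball; the tin hangs on the hook by the bail (bar within 30 mm of the seat, upright within 0.3 rad), untouched; the plaque is within 20 mm of its place (z of socket in the frame of ball above 0.1 m and velocity of joint leaf between -0.08 and 0.08 rad/s and contact force between the fingers and jig above 1 N and distance between bail and hook_seat below 0.03 m and contact force between tin and stand above 0.5 N and angle between bail's own z axis and vertical below 0.3 rad and contact force between the arm and tin below 0.1 N and distance of plaque from where it was at the start of the episode below 0.02 m); the arm keeps its last pose, push and grip.
It fails at once if the tin is tipped over or falls (angle between bail's own z axis and vertical above 0.9 rad or height (world z) of bail below 0.16 m).
It fails at once if the leaf is lifted before the tin is hung or without pulling the latch (value of joint leaf above 0.04 rad and (distance between bail and hook_seat above 0.045 m or (value of joint latch below 0.006 m and z of socket in the frame of jig below 0.068 m))).
It fails at once if a bystander or the plaque is moved (distance of any of plaque, sanding_pad, heart, tape, glue from where it was at the start of the episode above 0.03 m).
It also fails if it takes over 66 s, if anything falls off the work surface, if the arm or the gripper's body presses on something with over 40 N, if the wrist force passes 120 N, or if a joint passes its speed limit or range.

ROBOT

A 7-joint arm with a two-finger parallel gripper is mounted at the origin on the work surface. World frame = base frame: x ahead of the robot, y to its left, z up, the work surface at z = 0. Lengths are in mm, angles in rad, forces in N, time in s.
With the tool pointing down it reaches from about 375 to 925 mm from the base axis. Payload 3.1 kg.
Tool frame: the origin (TCP) lies at the very end of the fingers, on their centre line; the grasp point (between the pads) lies 19 mm behind it; z points along the fingers, y is the line along which they close (so a half turn about z gives the same grasp; the last joint's range is limited). The gripper opens to 85 mm and grips with 20 to 120 N. Pads are 22 mm wide; open, the fingers measure 114 mm over their backs; the gripper's body (76 mm by 85 mm) begins 54 mm behind the grasp point. The pads swing forward as they close: fully open they stand 13 mm farther back than shut.
Start: joints at [-1.388, 0.383, 0.044, 1.598, -0.018, 1.161, -0.05], TCP at [180.108, 624.551, 231.269] pointing down, gripper open.
Joint ranges: [-2.61, 2.61], [-0.41, 2.15], [-1.48, 1.57], [0, 2.5], [-1.57, 4.71], [0.05, 1.97], [-2.85, 2.85]. Speed limits (rad/s): [2.79, 2.79, 3.14, 3.14, 3.14, 3.14, 3.14].

INTERFACE

Orientations are given as a unit quaternion [x, y, z, w].
In Python, from station import bot gives the robot as it stands. The module is installed in compiled form; this text tells all that it offers. Calls block until the motion is done:
- bot.move_ptp(position, orientation): joint-space move of the TCP to a pose.
- bot.movel(position, orientation=None, velocity=150): straight line of the TCP; orientation=None keeps the orientation; velocity is the mean speed in mm/s.
- bot.goto_joints(angles): joint-space move.
- bot.set_gripper(opening): opening from 0.0 (shut) to 1.0 (fully open); the grip force is fixed at half the most; returns when the fingers have stopped.
- bot.dwell(seconds).
- bot.ik(position, orientation): joint angles nearest the present ones, or None.
- bot.camera(name): name is "side" or "top" or "wrist"; returns the picture (420x560x3 uint8, red, green, blue); there is no depth.
- bot.get_calibration(name): a dict with "fovy" (degrees; the focal length in pixels is half the picture's height over the tangent of half this angle, whatever the lens; pixels are square), "cx", "cy" (the principal point, pixels), "cam_to_world" (4x4, takes a point from camera to world coordinates); the wrist camera has in their place "tool_from_camera" (4x4, takes a point from camera to tool coordinates, whose origin is the TCP and whose axes are the flange's). Camera axes: x right, y up, looking along -z (the intrinsics and any distortion apply to the point x, -y, -z); pixel columns grow to the right and rows downward; lengths in mm; the calibration is good to about 2 mm. A picture is of the moment at which its call begins: read the wrist's pose just before it. get_calibration takes no time and is no camera call.
A pose or a line that the arm cannot do raises bot.IKError and nothing moves.
- bot.finish_job(): hands the job in; it is judged then, once.
Readings, each from a call of its own:
- bot.read_time(): time.
- bot.read_qpos(): joint angles.
- bot.read_dq(): joint speeds.
- bot.read_tau(): joint torques, N m.
- bot.read_ee_pos(): TCP position.
- bot.read_eef_rot(): TCP orientation.
- bot.read_contact_force(): force on the tool from outside, world axes, zero at the start.
- bot.read_torque(): the same for the moment, N m.
- bot.read_finger_gap(): opening from 0.0 (shut) to 1.0 (fully open).
- bot.read_grip_force(): force on a finger pad.
Only numpy, scipy, OpenCV 4.12 (cv2) and the standard library are available. Lean on these libraries where they do the work, as an engineer would, in place of code of your own. Each camera call takes 0.05 s, during which the arm holds its last target. There are 200 camera calls.

## Working session

There is one attempt and no reset: what is moved stays moved. The work goes in short steps, each a Python script; the robot and the scene stay as the last script left them, time stands still between calls to the robot, and variables do not carry over. Pictures are saved under pics/ and viewed, at most 10 in all, crops included, and the job is handed in when it is done.

```bash
mkdir -p pics; python3 - <<'E'
from station import bot
import cv2,numpy as np
for n in("side","top"):
    c=bot.get_calibration(n);print(n,{k:(np.round(v,3).tolist() if not isinstance(v,dict) else v) for k,v in c.items()})
    im=bot.camera(n);cv2.imwrite(f"pics/{n}0.png",im[:,:,::-1])
c=bot.get_calibration("wrist");print(c)
print(bot.read_eef_rot(),bot.read_ee_pos(),bot.read_time())
E
```

```text
side {'fovy': 45.255, 'cx': 279.967, 'cy': 211.3, 'cam_to_world': [[-0.972, 0.18, -0.155, 334.724], [-0.237, -0.716, 0.657, 1038.708], [0.007, 0.675, 0.738, 1326.165], [0.0, 0.0, 0.0, 1.0]]}
top {'fovy': 52.931, 'cx': 277.834, 'cy': 208.383, 'cam_to_world': [[0.015, 0.988, -0.157, 373.476], [-1.0, 0.014, -0.009, 3.494], [-0.007, 0.157, 0.988, 1257.82], [0.0, 0.0, 0.0, 1.0]]}
{'fovy': 58.029115691687466, 'cx': 277.6519495674227, 'cy': 206.91791003889338, 'tool_from_camera': array([[ 2.60731957e-04,  9.46294336e-01,  3.23306297e-01,
         8.28527839e+01],
       [ 9.99999964e-01, -2.25075384e-04, -1.47675400e-04,
         8.35087553e-01],
       [-6.69761054e-05,  3.23306324e-01, -9.46294360e-01,
        -1.43437890e+02],
       [ 0.00000000e+00,  0.00000000e+00,  0.00000000e+00,
         1.00000000e+00]])}
[ 1.39917923e-01  9.90162378e-01 -1.19585643e-03 -1.04261190e-04] [179.9091663  623.71880006 230.01362943] 0.1
```

View pics/top0.png

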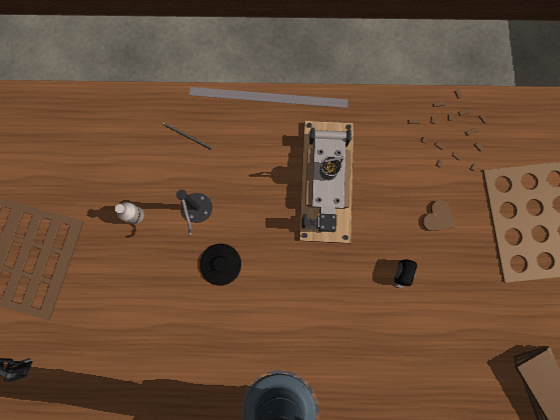

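View pics/side0.png

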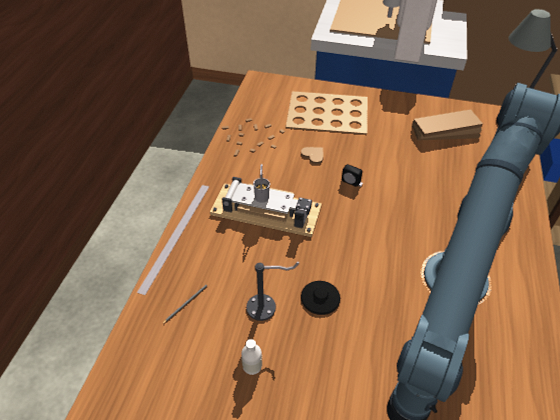

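```bash
cat > h.py <<'E'
from station import bot
import cv2,numpy as np
from scipy.spatial.transform import Rotation as R
def cam(name):
    c=bot.get_calibration(name)
    if name!="wrist": return c,np.array(c["cam_to_world"])
    T=np.eye(4);T[:3,:3]=R.from_quat(bot.read_eef_rot()).as_matrix();T[:3,3]=bot.read_ee_pos()
    return c,T@c["tool_from_camera"]
def ray(c,T,u,v):
    f=210/np.tan(np.radians(c["fovy"])/2)
    d=T[:3,:3]@np.array([(u-c["cx"])/f,-(v-c["cy"])/f,-1]);return T[:3,3],d/np.linalg.norm(d)
def onz(c,T,u,v,z):
    o,d=ray(c,T,u,v);return o+d*(z-o[2])/d[2]
def proj(c,T,p):
    f=210/np.tan(np.radians(c["fovy"])/2)
    q=np.linalg.inv(T)@np.append(p,1);return np.array([c["cx"]-f*q[0]/q[2],c["cy"]+f*q[1]/q[2]])
def snap(fn):
    c,T=cam("wrist");im=bot.camera("wrist");cv2.imwrite(fn,im[:,:,::-1]);np.savez(fn[:-3]+"npz",T=T);return im,c,T
def tri(*rs):
    A=sum(np.eye(3)-np.outer(d,d) for o,d in rs);b=sum((np.eye(3)-np.outer(d,d))@o for o,d in rs)
    return np.linalg.solve(A,b)
def down(yaw): # tool z down, tool y axis at world angle yaw from +y
    return (R.from_euler('z',yaw)*R.from_quat([0,1,0,0])).as_quat()
E
python3 - <<'E'
from h import *
c,T=cam("top");s,S=cam("side")
for n,u,v,z in[("nearL",301,240,18),("nearR",351,242,18),("farL",305,122,18),("farR",353,123,18),("post",182,194,216),("base",198,208,8),("tip",189,233,226),("glue",124,210,130),("pad",220,264,30),("tape",405,265,66)]:
    p=onz(c,T,u,v,z);print(n,p.round(),proj(s,S,p).round())
im=cv2.imread("pics/top0.png")
a=cv2.resize(im[110:250,290:365],None,fx=4,fy=4,interpolation=cv2.INTER_CUBIC)
b=cv2.resize(im[170:250,165:240],None,fx=4,fy=4,interpolation=cv2.INTER_CUBIC)
b=np.vstack([b,np.zeros((a.shape[0]-b.shape[0],300,3),np.uint8)])
cv2.imwrite("pics/topc.png",np.hstack([a,b]))
E
```

```text
nearL [477. -55.  18.] [313. 233.]
nearR [ 473. -202.   18.] [322. 203.]
farL [840. -65.  18.] [212. 212.]
farR [ 839. -212.   18.] [225. 184.]
post [572. 255. 216.] [260. 265.]
base [570. 255.   8.] [263. 306.]
tip [473. 230. 226.] [298. 263.]
glue [542. 431. 130.] [255. 340.]
pad [403. 179.  30.] [322. 293.]
tape [ 407. -344.   66.] [347. 170.]
```

View pics/topc.png

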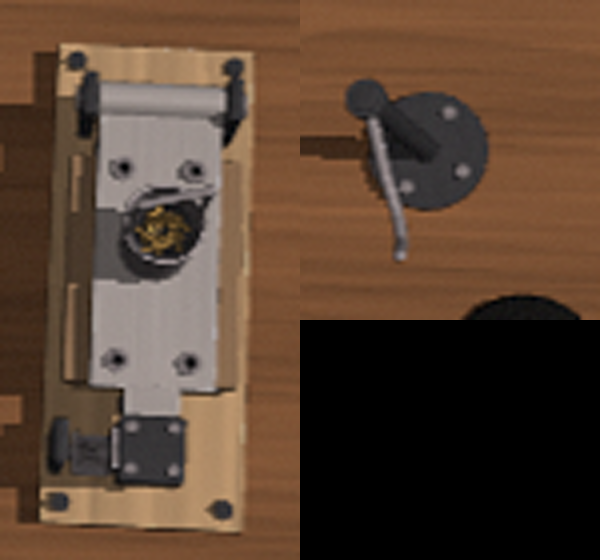

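```bash
python3 - <<'E'
from h import *
bot.move_ptp([480,235,370],down(0.25)); print(bot.read_ee_pos(),bot.read_time())
bot.dwell(.3);snap("pics/w_stand.png")
bot.move_ptp([620,-115,350],down(0.1));bot.dwell(.3);snap("pics/w_jig.png"); print(bot.read_ee_pos(),bot.read_time())
E
```

```text
[479.29381738 236.36417901 369.57426653] 1.95
[ 620.11011947 -114.17600316  350.06337935] 4.0583
```

View pics/w_stand.png

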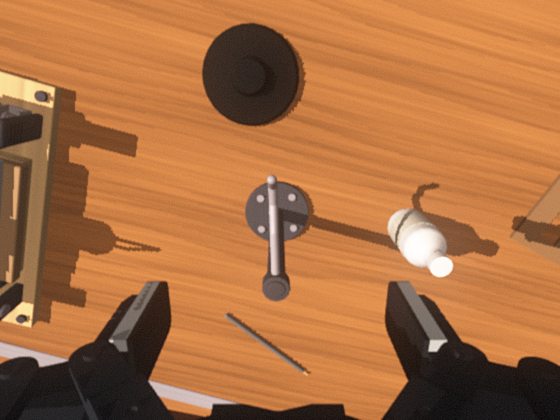

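View pics/w_jig.png

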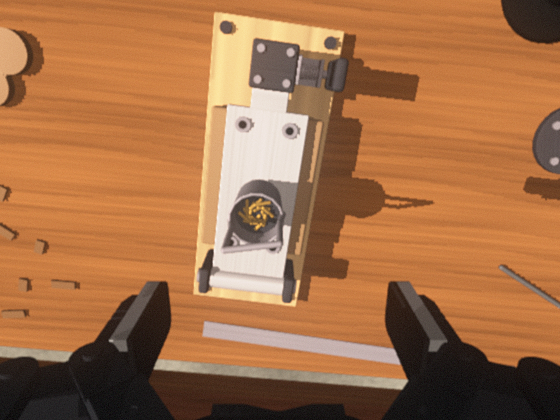

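```bash
python3 - <<'E'
import cv2,numpy as np
im=cv2.imread("pics/w_jig.png")
a=cv2.resize(im[20:110,240:360],None,fx=5,fy=5,interpolation=cv2.INTER_CUBIC)[:, :]
b=cv2.resize(im[170:265,205:305],None,fx=5,fy=5,interpolation=cv2.INTER_CUBIC)
s=np.zeros((475,800,3),np.uint8)
a=cv2.resize(im[25:105,245:355],None,fx=4,fy=4,interpolation=cv2.INTER_CUBIC);b=cv2.resize(im[170:265,210:300],None,fx=4,fy=4,interpolation=cv2.INTER_CUBIC)
s[:320,:440]=a;s[:380,440:800]=b;cv2.imwrite("pics/crop2.png",s)
E
```

```text
(no output)
```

View pics/crop2.png

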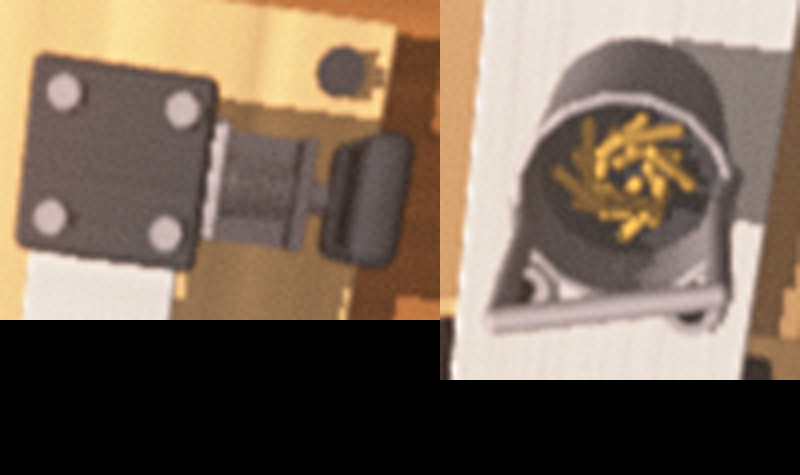

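```bash
python3 - <<'E'
from h import *
c=bot.get_calibration("wrist");T=np.load("pics/w_jig.npz")["T"];S=np.load("pics/w_stand.npz")["T"]
P=lambda u,v,z:onz(c,T,u,v,z)
l=P(222.5,250.5,198);r=P(281,245,198);print("bar",l,r,np.linalg.norm(l-r),"mid",(l+r)/2,"yaw",np.arctan2(-(r-l)[0],(r-l)[1]))
print("rim",P(256.75,218.75,133))
k=[P(245+x/4,25+y/4,80) for x,y in((37,55),(217,82),(193,270),(18,245))]
print("block",np.mean(k,0),[np.linalg.norm(k[i]-k[i-1]).round(1) for i in range(4)])
y=(k[1]-k[0]+k[2]-k[3])[:2];x=(k[2]-k[1]+k[3]-k[0])[:2];print("yaw",np.arctan2(-y[0],y[1]),np.arctan2(x[1],x[0]))
g=P(341,74.5,104);d=(g-np.mean(k,0));print("latch",g,np.linalg.norm(d[:2]),d)
co=[P(u,v,18) for u,v in((217,13),(344,32),(299,305),(195,293))];print("board",np.round(co,1));m1=(co[0]+co[1])/2;m2=(co[2]+co[3])/2;e=(m2-m1);print(np.linalg.norm(e),np.arctan2(e[1],e[0]),"ball",m1+50*e/np.linalg.norm(e))
t=onz(c,S,272,182,222);p=onz(c,S,276,287,216);e=(p-t)[:2];print("stand",t,p,np.linalg.norm(e),np.arctan2(e[1],e[0]),"seat",p[:2]-75*e/np.linalg.norm(e))
E
```

```text
bar [ 682.55514483 -154.32839983  198.        ] [ 672.30345243 -104.91247163  198.        ] 50.46812019504388 mid [ 677.42929863 -129.62043573  198.        ] yaw 0.20455559847337776
rim [ 675.31739764 -128.82881925  133.        ]
block [ 527.41954419 -126.2889483    80.        ] [np.float64(45.7), np.float64(45.6), np.float64(45.7), np.float64(46.0)]
yaw -0.03432503287574468 -0.02171965450586196
latch [528.92068117 -60.61949036 104.        ] 65.68661292191405 [ 1.50113698 65.66945793 24.        ]
board [[ 476.3 -196.7   18. ]
 [ 481.1  -50.9   18. ]
 [ 846.6  -58.6   18. ]
 [ 841.9 -209.9   18. ]]
365.68513671902923 -0.028685521443044513 ball [ 528.69624069 -125.21562456   18.        ]
stand [476.87656911 230.70768564 222.        ] [571.64314663 258.15322055 216.        ] 98.66084128128472 0.28189945366550095 seat [499.60348812 237.28967336]
```

```bash
python3 - <<'E'
from h import *
q=down(0.2); bx,by=677,-129.5
bot.set_gripper(1.0)
bot.move_ptp([bx,by,235],q)
bot.movel([bx,by,156.5],q,velocity=80)
print(bot.read_ee_pos(),bot.read_contact_force())
bot.set_gripper(0.0)
print(bot.read_finger_gap(),bot.read_grip_force())
bot.movel([bx,by,235],q,velocity=80);bot.dwell(.2)
print(bot.read_ee_pos(),bot.read_contact_force(),bot.read_finger_gap())
a=.28;d=np.array([np.cos(a),np.sin(a)]);seat=np.array([499.6,237.3]);q2=down(a)
bot.movel([440,40,235],q2,velocity=200)
pre=seat-85*d
bot.movel([*pre,200],q2,velocity=150);bot.dwell(.3)
print(bot.read_ee_pos(),bot.read_finger_gap(),bot.read_time())
cv2.imwrite("pics/s1.png",bot.camera("side")[:,:,::-1])
snap("pics/w1.png")
a=cv2.imread("pics/s1.png")[200:340,200:400];b=cv2.imread("pics/w1.png")[:, :]
a=cv2.resize(a,(480,336));o=np.zeros((420,800,3),np.uint8);o[:336,:480]=a;o[:240,480:800]=cv2.resize(b,(320,240));cv2.imwrite("pics/c1.png",o)
E
```

```text
[ 677.58638411 -129.79801332  157.27231841] [-0.46920173 -0.63067464  0.32237479]
0.6152229348116648 62.87610433995724
[ 676.65284579 -129.35425455  234.24179737] [-0.11356507  0.29572424 -2.73976262] 0.6104695156637032
[418.07304778 213.38527591 200.12834568] 0.6126565335080834 10.9833
```

View pics/c1.png

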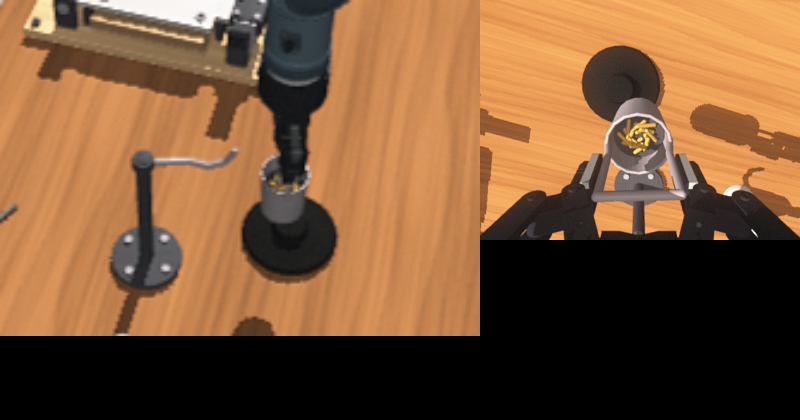

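```bash
python3 - <<'E'
from h import *
c=bot.get_calibration("wrist");T=np.load("pics/w1.npz")["T"]
p=bot.read_ee_pos();b=onz(c,T,276,343,p[2]+40.7);print(p,"bar",b)
a=.28;d=np.array([np.cos(a),np.sin(a)]);seat=np.array([499.6,237.3]);q=down(a)
off=float((b[:2]-p[:2])@d);print("bar offset along hook",off)
off=np.clip(off,-6,6)
g=seat-off*d
bot.movel([*g,200],q,velocity=80);bot.dwell(.2);print(bot.read_ee_pos(),bot.read_contact_force())
for z in (180,170,165,162,160,158):
    bot.movel([*g,z],q,velocity=50);bot.dwell(.15);f=bot.read_contact_force();print(z,f.round(2) if hasattr(f,'round') else f,bot.read_ee_pos()[2])
    if f[2]>-1.0: break
cv2.imwrite("pics/s2.png",bot.camera("side")[:,:,::-1]);snap("pics/w2.png")
a=cv2.imread("pics/s2.png")[200:340,200:400];b=cv2.imread("pics/w2.png")
o=np.zeros((420,800,3),np.uint8);o[:336,:480]=cv2.resize(a,(480,336));o[:240,480:800]=cv2.resize(b,(320,240));cv2.imwrite("pics/c2.png",o)
print(bot.read_time())
E
```

```text
[417.98489788 213.60942629 200.0945967 ] bar [417.71560585 213.38920607 240.7945967 ]
bar offset along hook -0.31966366804231083
[499.51659373 237.32431157 200.05758325] [-1.18179068 -0.30774594 -4.05964328]
180 [ 0.43 -0.32 -3.35] 180.31036013614428
170 [-0.14  0.06 -3.29] 170.04206629100358
165 [ 0.22 -0.76 -3.01] 165.01481595374563
162 [1.33 0.47 3.07] 163.16220750145496
14.6
```

View pics/c2.png

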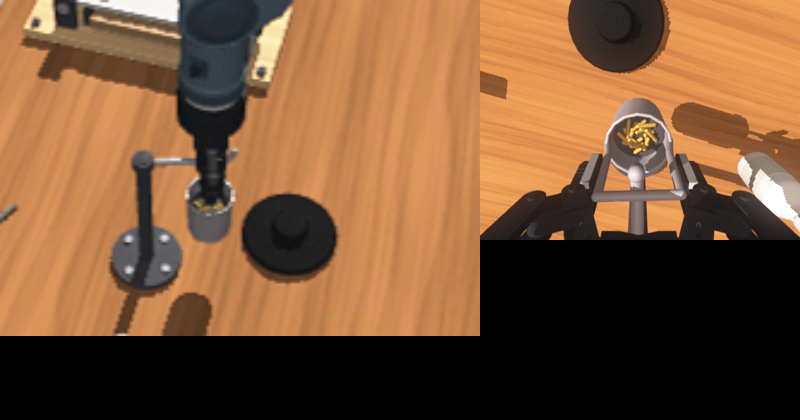

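The picture shows the bail over the hook (wrist crop: the rod passes under the bar at about (638,190)). Contact came at bar height 204 mm, which matches the seat, so I'm releasing.

```bash
python3 - <<'E'
from h import *
p=bot.read_ee_pos();q=down(.28)
bot.set_gripper(1.0);bot.dwell(.4)
bot.movel([p[0],p[1],290],q,velocity=80)
bot.dwell(.6);print(bot.read_ee_pos(),bot.read_contact_force(),bot.read_finger_gap())
cv2.imwrite("pics/s3.png",bot.camera("side")[:,:,::-1]);snap("pics/w3.png")
a=cv2.imread("pics/s3.png")[200:340,200:400];b=cv2.imread("pics/w3.png")
o=np.zeros((420,800,3),np.uint8);o[:336,:480]=cv2.resize(a,(480,336));o[:240,480:800]=cv2.resize(b,(320,240));cv2.imwrite("pics/c3.png",o)
# plan the latch: IK checks along the arc
yaw=-.028;B=np.array([528,-125.8,0]);Rj=R.from_euler('z',yaw)
def pose(th,lat,dz=0):
    h=np.array([260,0,63.]);g=np.array([1.,65.7+lat,66+dz])  # TCP 18 below grip point
    v=R.from_euler('y',th).apply(g-h)+h
    return B+Rj.apply(v),(Rj*R.from_euler('y',th)*R.from_quat([0,1,0,0])).as_quat()
for th in np.linspace(0,.5,6): P,Q=pose(th,.013*1000);print(th,P.round(),np.round(bot.ik(P,Q),2) if bot.ik(P,Q) is not None else None)
print(bot.read_time())
E
```

```text
[501.43087645 238.04980722 290.03480302] [ 0.42028904 -0.39353465  0.13326303] 1.0014305948318505
0.0 [531. -47.  66.] [-0.52  0.45  0.63  2.03 -0.37  0.78  1.87]
0.1 [533. -47.  92.] [-0.5   0.46  0.63  1.93 -0.32  0.95  1.83]
0.2 [537. -47. 117.] [-0.49  0.49  0.63  1.83 -0.3   1.12  1.81]
0.30000000000000004 [544. -48. 142.] [-0.47  0.54  0.64  1.73 -0.29  1.29  1.81]
0.4 [553. -48. 167.] [-0.46  0.61  0.66  1.62 -0.3   1.45  1.82]
0.5 [564. -48. 190.] [-0.44  0.68  0.68  1.5  -0.31  1.61  1.84]
17.8833
```

View pics/c3.png

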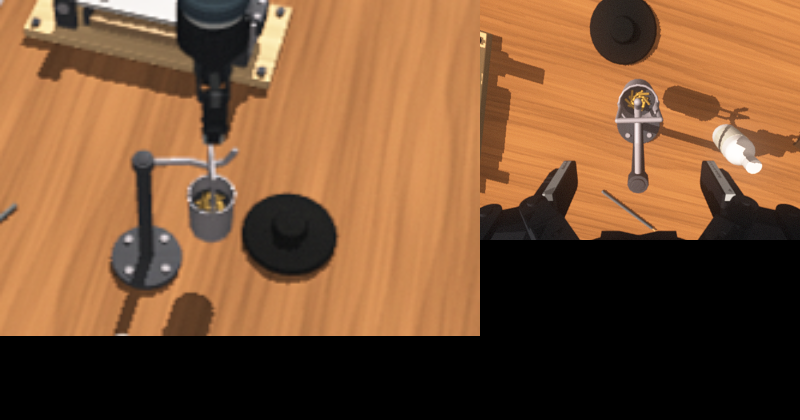

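```bash
cat >> h.py <<'E'
yaw=-.028;B=np.array([528,-125.8,0]);Rj=R.from_euler('z',yaw)
def pose(th,lat,dz=0,dy=0):
    h=np.array([260,0,63.]);g=np.array([1.,65.7+lat,66+dz])
    v=R.from_euler('y',th).apply(g-h)+h
    return B+Rj.apply(v),(Rj*R.from_euler('y',th)*R.from_quat([0,1,0,0])).as_quat()
def st(t):
    f=Rj.inv().apply(bot.read_contact_force());e=Rj.inv().apply(np.array(bot.read_ee_pos())-B);print(t,"F",f.round(1),"e",e.round(1),"gap",round(bot.read_finger_gap(),3),round(bot.read_time(),1));return f,e
E
python3 - <<'E'
from h import *
bot.set_gripper(.4)
P,Q=pose(0,0,120);bot.move_ptp(P,Q);bot.dwell(.2)
snap("pics/w4.png");st("above")
P,Q=pose(0,0,40);bot.movel(P,Q,velocity=120)
for dz in(20,8,0):
    P,Q=pose(0,0,dz);bot.movel(P,Q,velocity=60);f,e=st(dz)
    if abs(f).max()>6: print("contact!");break
else:
    bot.set_gripper(0.0);bot.dwell(.2);st("grip");print(bot.read_grip_force())
E
```

```text
above F [-0.4 -1.3  0. ] e [  1.6  67.4 186.3] gap 0.4 19.9
20 F [-0.3  0.  -0.3] e [ 0.6 65.6 85.5] gap 0.405 21.2
8 F [ 0.3  0.4 -0.5] e [ 0.4 65.7 73.4] gap 0.399 21.5
0 F [-0.1 -0.   0.6] e [ 0.5 65.7 65.5] gap 0.402 21.8
grip F [-0.  -3.7  0. ] e [ 1.1 64.6 66.2] gap 0.13 22.3
58.72734725475311
```

```bash
python3 - <<'E'
from h import *
for l in(5,9,11,12,13,13.8,14.5):
    P,Q=pose(0,l);bot.movel(P,Q,velocity=40);bot.dwell(.15);f,e=st(l)
    if f[1]<-11 or abs(f[2])>12: break
E
```

```text
5 F [ 0.4 -5.8 -0.1] e [ 1.2 69.4 66.2] gap 0.13 22.8
9 F [ 1.3 -6.4 -0.2] e [ 1.2 72.7 66.2] gap 0.13 23.2
11 F [ 1.1 -7.6 -0.1] e [ 1.2 74.4 66.2] gap 0.134 23.6
12 F [ 0.2 -7.8 -0. ] e [ 1.2 75.2 66.2] gap 0.132 24.0
13 F [ 0.8 -7.8 -0.7] e [ 1.2 76.  66.2] gap 0.136 24.4
13.8 F [ 1.3 -8.4 -1.1] e [ 1.2 76.7 66.2] gap 0.132 24.8
14.5 F [ 1.5 -7.7 -1.1] e [ 1.2 77.2 66.2] gap 0.132 25.2
```

```bash
python3 - <<'E'
from h import *
for th in np.arange(.02,.471,.03):
    P,Q=pose(th,15);bot.movel(P,Q,velocity=60);f,e=st(round(th,2))
    if np.linalg.norm(f)>25: print("stop");break
bot.dwell(.4);st("end")
snap("pics/w5.png");im=bot.camera("side");cv2.imwrite("pics/s5.png",im[:,:,::-1])
a=cv2.imread("pics/s5.png")[140:340,190:390];b=cv2.imread("pics/w5.png")
o=np.zeros((480,800,3),np.uint8);o[:,:480]=cv2.resize(a,(480,480));o[:240,480:]=cv2.resize(b,(320,240));cv2.imwrite("pics/c5.png",o)
E
```

```text
0.02 F [ 2.7 -8.2 -4.8] e [ 1.3 77.7 70.9] gap 0.133 25.4
0.05 F [ 1.7 -8.1 -5.7] e [ 1.6 77.6 78.6] gap 0.132 25.7
0.08 F [ 1.5 -8.4 -5.6] e [ 2.2 77.6 86.3] gap 0.132 26.0
0.11 F [ 2.5 -7.4 -5.6] e [ 3.  77.6 93.9] gap 0.131 26.3
0.14 F [ 1.6 -8.6 -5.5] e [  4.   77.5 101.6] gap 0.133 26.6
0.17 F [ 1.1 -8.1 -5.4] e [  5.2  77.5 109.2] gap 0.134 26.8
0.2 F [ 0.5 -8.8 -5.1] e [  6.7  77.5 116.8] gap 0.138 27.1
0.23 F [ 1.4 -9.5 -5.5] e [  8.3  77.5 124. ] gap 0.13 27.4
0.26 F [ 0.9 -8.4 -5.4] e [ 10.2  77.5 131.5] gap 0.134 27.7
0.29 F [ 0.3 -7.9 -5.7] e [ 12.4  77.5 138.9] gap 0.13 28.0
0.32 F [-0.5 -8.1 -4.9] e [ 14.8  77.5 146.2] gap 0.134 28.2
0.35 F [-0.  -7.6 -5.1] e [ 17.4  77.4 153.5] gap 0.133 28.5
0.38 F [ 1.6 -8.1 -4.2] e [ 20.2  77.4 160.7] gap 0.132 28.8
0.41 F [ 0.5 -9.5 -3.9] e [ 23.2  77.4 167.8] gap 0.132 29.1
0.44 F [-0.1 -7.3 -4.1] e [ 26.4  77.4 174.8] gap 0.132 29.4
0.47 F [ 0.7 -9.1 -4.1] e [ 29.9  77.4 181.7] gap 0.132 29.7
end F [-0.  -8.9 -4.8] e [ 29.8  77.4 181.6] gap 0.133 30.1
```

View pics/c5.png

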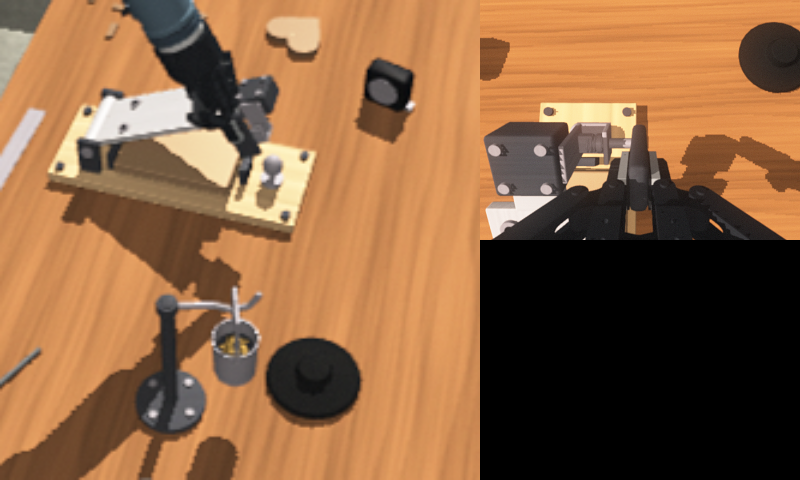

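The leaf is raised about 0.47 rad (socket about 118 mm up), the ball is free at crop (270,170), and the tin hangs at (235,340). Everything is still.

```bash
python3 -c "
from station import bot
print(bot.finish_job())"
```

```text
the job is handed in; nothing more can be done
None
```

The job is handed in with the tin hanging on the hook and let go, the latch pulled about 12.6 mm, and the leaf held still by its latch plate, the socket about 117 mm above the ball (worked out from the arm's pose); no verdict was returned.

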